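# Sweep the used brass weights into the open tray

### The job

Clear the glass of the conservation bench: use the outside of the fingers to gently sweep the three small brass weights across the glass into the open-fronted white tray, until each is wholly inside past its mouth and standing flat. Only slide them - never pinch, lift or tip them - and leave the red bobbin, the green block and the amber jar where they stand.

Things in the scene. Friction and masses are not known exactly. Their poses are not given: they have to be found in the camera images.
- tray: White three-sided tray, fixed, its mouth towards the weights. Origin: middle of the mouth (blue line) at glass level; +x points level into the tray, y along the mouth, z up. Inside 200 mm wide (y -100 to 100), 150 mm deep (x 0 to 150); walls 6 mm thick, 22 mm high, side walls end at the mouth in round posts 8 mm across. Floor is a film level with the glass: no sill.
- weight_a: One of three identical solid brass disc weights, 32 mm in diameter, 18 mm high, about 80 to 170 g, standing loose on the glass. Origin: centre of the underside; z up.
- weight_b: One of three identical solid brass disc weights, 32 mm in diameter, 18 mm high, about 80 to 170 g, standing loose on the glass. Origin: centre of the underside; z up.
- weight_c: One of three identical solid brass disc weights, 32 mm in diameter, 18 mm high, about 80 to 170 g, standing loose on the glass. Origin: centre of the underside; z up.
- bobbin: Red bobbin with pale wooden ends, standing loose on the glass among the weights, 28 mm in diameter, 40 mm high, light. Origin: centre of the underside. Not to be moved.
- block: Green padded block weight, 50 mm (its x) by 75 mm (its y) by 45 mm high, standing loose beyond the weights. Origin: centre of the underside. Not to be moved.
- jar: Small amber glass jar with a white cap, 36 mm in diameter, 60 mm high, standing loose to the right of the weights (farther from the tray). Origin: centre of the underside. Not to be moved.

How it is judged:
At the end, for the whole second after the job is handed in: All three weights stand flat on the floor of the tray and at rest, each wholly past the mouth (centre at least 15 mm inside); bobbin, block and jar upright within 12 mm of where they stood (x of weight_a in the frame of tray between 0.015 and 0.14 m and y of weight_a in the frame of tray between -0.09 and 0.09 m and height (world z) of each of weight_a, weight_b, weight_c below 0.005 m and angle between each of weight_a, weight_b, weight_c's own z axis and vertical below 0.2 rad and linear speed of each of weight_a, weight_b, weight_c below 0.02 m/s and x of weight_b in the frame of tray between 0.015 and 0.14 m and y of weight_b in the frame of tray between -0.09 and 0.09 m and x of weight_c in the frame of tray between 0.015 and 0.14 m and y of weight_c in the frame of tray between -0.09 and 0.09 m and distance of each of bobbin, block, jar from where it was at the start of the episode below 0.012 m and angle between each of bobbin, block, jar's own z axis and vertical below 0.3 rad); the robot touches nothing.
It fails at once if a weight was lifted off the glass (height (world z) of any of weight_a, weight_b, weight_c above 0.012 m).
It fails at once if a weight was tipped (angle between any of weight_a, weight_b, weight_c's own z axis and vertical above 0.6 rad).
It fails at once if a weight was pinched or pressed hard (over 15 N from the fingers) (contact force between the fingers and weight_a above 15 N or contact force between the fingers and weight_b above 15 N or contact force between the fingers and weight_c above 15 N).
It fails at once if the bobbin, block or jar was moved or knocked over (not (distance of each of bobbin, block, jar from where it was at the start of the episode below 0.012 m and angle between each of bobbin, block, jar's own z axis and vertical below 0.3 rad)).
It also fails if it takes over 61 s, if anything falls off the work surface, if the arm or the gripper's body presses on something with over 40 N, if the wrist force passes 120 N, or if a joint passes its speed limit or range.

### The arm

A 6-joint arm with a two-finger parallel gripper is mounted at the origin on the work surface. World frame = base frame: x ahead of the robot, y to its left, z up, the work surface at z = 0. Lengths are in m, angles in rad, forces in N, time in s.
With the tool pointing down it reaches from about 0.4 to 0.825 m from the base axis. Payload 7 kg.
Tool frame: the origin (TCP) lies at the centre of the arm's flange, where the gripper is bolted on; the fingertips stand 178 mm ahead of it and the grasp point (between the pads) lies 159 mm ahead of it; z points along the fingers, y is the direction in which the jaws open and shut (so a half turn about z gives the same grasp; the last joint's range is limited). The gripper opens to 88 mm and grips with 3 to 60 N. Pads are 19 mm wide; open, the fingers measure 130 mm over their backs; the gripper's body (78 mm by 193 mm) begins 47 mm behind the grasp point.
Start: joints at [-0.974, 0.359, 0.012, 0, -1.224, -0.288], TCP at [0.205, -0.643, 0.405] pointing down, gripper open.
Joint ranges: [-3.07, 3.07], [-1.43, 2.12], [-1.02, 1.25], [-3.03, 1.67], [-3.05, -0], [-3.03, 3.03]. Speed limits (rad/s): [2.39, 2.39, 3.01, 3.14, 3.14, 3.14].

### API

Orientations are given as [roll, pitch, yaw] about the fixed x, y, z axes, in that order (R = Rz(yaw) Ry(pitch) Rx(roll)).
In Python, from station import arm gives the robot as it stands.
- The arm moves only by the shell command python3 -m handwheel 'ROWS' [OPENING] [FORCE]. ROWS is JSON, a list of rows, each a list of 4 numbers: the shift along the world's x, y, z in cm, then the turn about the world's z in rad. In form: [[dx, dy, dz, yaw], ...]. A call has 1 to 20 rows; each row shifts and turns the commanded pose from where the row before left it; what a row does not reach is not made up. A row lasts 1/10 s, in which the tool goes at most 50 mm and 8.59 degrees, less where a joint would pass 70% of its speed; a pose out of reach is approached as far as the arm can. A call is refused whole if a number of a shift passes 5 or a number of a turn 0.15, either way. A call with a gripper value outside its range is refused whole. OPENING is the closure, from 0 (fully open) to 1 (shut), set as the call begins (- or left out, the last holds). The fingers move at their own pace and stop on an object; FORCE is the grip in N (left out, the last holds). Time passes only in rows, so rows that do not move let the fingers close. It gives the time, the measured TCP pose, the force and the opening at its end, in the units of the state.
- arm.get_state(): the state, without advancing time (a new reading comes with each control period).
- arm.grab_frame(name): name is "scene" or "top"; returns a dict with "image" (420x560x3 uint8, red, green, blue), "depth" (420x560 float32, m along the optical axis (not along the pixel's ray), 0 where there is no reading), "vfov" (degrees; the focal length in pixels is half the picture's height over the tangent of half this angle, whatever the lens; pixels are square), "cx", "cy" (the principal point, pixels), "k1" (the pictures are not rectified: a ray, as slopes to the right and down, at radius r is drawn at 1 + k1 r^2 times it, then the intrinsics apply), "rvec" (rotation vector, rad) and "tvec" (3), from world to camera coordinates, as OpenCV has them. Camera axes: x right, y down, z forward; pixel columns grow to the right and rows downward; lengths in m; the calibration is good to about 2 mm. A picture is of the moment at which its call begins.
- arm.job_done(): hands the job in, once; it reports no verdict.
The state is a dict: "t": time; "q": joint angles; "qd": joint speeds; "joint_efforts": joint torques, N m; "eef_pos": TCP position; "ee_rot": TCP orientation; "force": force on the tool from outside, world axes, zero at the start; "moment": the same for the moment, N m; "width": finger opening in m.
Only numpy, scipy, OpenCV 4.12 (cv2) and the standard library are available. Lean on these libraries where they do the work, as an engineer would, in place of code of your own. Each camera call takes 0.05 s, during which the arm holds its last target.

## Working session

There is one attempt and no reset: what is moved stays moved. The work goes in short steps, Python scripts to look and compute and a shell command to move; the robot and the scene stay as the last step left them, time stands still between calls to the robot, and variables do not carry over. Pictures are saved under pics/ and viewed, and the job is handed in when it is done.

```bash
mkdir -p pics; cat > h.py <<'E'
import numpy as np,cv2
from station import arm
def K(f):
    fl=f["image"].shape[0]/2/np.tan(np.radians(f["vfov"])/2)
    return fl
def w2p(f,P):
    R=cv2.Rodrigues(np.array(f["rvec"],float))[0]; fl=K(f)
    c=np.atleast_2d(P)@R.T+np.array(f["tvec"]).ravel()
    s=c[:,:2]/c[:,2:]; r2=(s**2).sum(1,keepdims=True)
    return s*(1+f["k1"]*r2)*fl+[f["cx"],f["cy"]]
def rays(f,uv):
    fl=K(f); uv=np.atleast_2d(np.array(uv,float))
    d=(uv-[f["cx"],f["cy"]])/fl; s=d.copy()
    for _ in range(20): s=d/(1+f["k1"]*(s**2).sum(1,keepdims=True))
    return s
def p2z(f,uv,z):
    R=cv2.Rodrigues(np.array(f["rvec"],float))[0]
    s=rays(f,uv); d=np.c_[s,np.ones(len(s))]@R; o=-R.T@np.array(f["tvec"]).ravel()
    return o+d*((z-o[2])/d[:,2])[:,None]
def cloud(f):
    H,W=f["depth"].shape; u,v=np.meshgrid(np.arange(W),np.arange(H))
    s=rays(f,np.c_[u.ravel(),v.ravel()]); z=f["depth"].ravel()
    R=cv2.Rodrigues(np.array(f["rvec"],float))[0]
    P=(np.c_[s,np.ones(len(s))]*z[:,None]-np.array(f["tvec"]).ravel())@R
    P[z==0]=np.nan
    return P.reshape(H,W,3)
def grab(n,fn):
    f=arm.grab_frame(n); cv2.imwrite(f"pics/{fn}.png",f["image"][:,:,::-1]); return f
E
python3 - <<'E'
from h import *
import pickle
a=grab("top","t0"); b=grab("scene","s0"); pickle.dump((a,b),open("f0.pkl","wb"))
for f in(a,b): print({k:v for k,v in f.items() if k not in("image","depth")})
s=arm.get_state();print(s)
E
```

```text
{'vfov': 45.35350696950947, 'cx': 284.7654601188796, 'cy': 214.80582360088738, 'k1': -0.025486403063564676, 'rvec': array([ 2.17997233, -2.16492315,  0.10689348]), 'tvec': array([-0.11398764,  0.58608001,  0.80249576])}
{'vfov': 49.14519060513583, 'cx': 276.5233137828844, 'cy': 206.71988645389996, 'k1': 0.007262572694581102, 'rvec': array([ 2.18717215,  0.8613482 , -0.39318476]), 'tvec': array([-0.3455259 , -0.2643017 ,  1.26987116])}
{'t': 0.1, 'q': array([-9.73885111e-01,  3.59283185e-01,  1.11665991e-02, -2.92650196e-04,
       -1.22411306e+00, -2.88080415e-01]), 'qd': array([ 0.00143518, -0.00019669,  0.00226621,  0.00052524, -0.00041027,
       -0.00021965]), 'joint_efforts': array([-1.62515858e-03, -5.84162843e+01,  2.93751597e+01,  7.01555550e+00,
        1.01557942e-02, -4.97388328e-05]), 'eef_pos': array([ 0.20509092, -0.64290481,  0.40384682]), 'ee_rot': array([ 3.14014023e+00, -1.43466718e-04, -2.83286138e+00]), 'force': array([-0.74003696,  0.95460847,  0.36738199]), 'moment': array([0.00165977, 0.05791222, 0.02912693]), 'width': 0.08792743084718714}
```

```bash
ls -la
```

```text
total 3236
drwxr-xr-x  3 agent agent    4096 Dec  7 14:20 .
drwxr-xr-x 23 root  root     4096 Dec  7 14:20 ..
-rw-r--r--  1 agent agent 3293542 Dec  7 14:20 f0.pkl
-rw-r--r--  1 agent agent    1163 Dec  7 14:20 h.py
drwxr-xr-x  2 agent agent    4096 Dec  7 14:20 pics
```

View pics/t0.png

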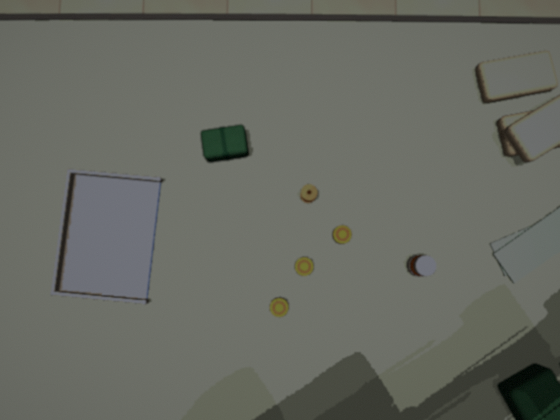

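View pics/s0.png

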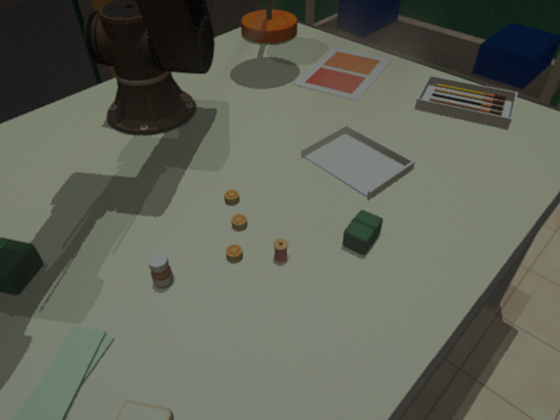

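The top view shows the tray mouth from pixel (162,180) to (149,300). The weights are at (342,234), (304,266) and (279,307), the bobbin at (309,193), the jar cap at (424,265) and the block at (225,142). Next I'll convert these to positions.

```bash
python3 - <<'E'
from h import *
import pickle
a,b=pickle.load(open("f0.pkl","rb"))
np.set_printoptions(precision=4,suppress=True)
C=cloud(a); Cb=cloud(b)
hsv=cv2.cvtColor(a["image"],cv2.COLOR_RGB2HSV)
def blob(C,cx,cy,z0,z1,r=30):
    w=C[cy-r:cy+r,cx-r:cx+r]; m=(w[...,2]>z0)&(w[...,2]<z1)
    n,l,st,ce=cv2.connectedComponentsWithStats(m.astype(np.uint8))
    k=l[r,r]
    if k==0: k=1+np.argmax(st[1:,4])
    P=w[l==k]; v,u=np.nonzero(l==k); uv=[u.mean()+cx-r,v.mean()+cy-r]
    return P,uv
for n,c,h in [("w1",(342,234),.018),("w2",(304,266),.018),("w3",(279,307),.018),("bob",(309,193),.04),("jar",(424,265),.06),("block",(225,142),.045)]:
    P,uv=blob(C,*c,h-.006,h+.008)
    print(n,"uv",uv,"n",len(P),"med z",np.median(P[:,2]),"mean",P.mean(0),"ext",np.ptp(P[:,:2],axis=0),"ray",p2z(a,uv,h)[0])
for n,c,h in [("w",(232,196),.018),("w",(239,220),.018),("w",(234,251),.018),("bob",(281,243),.04),("jar",(159,260),.06)]:
    P,uv=blob(Cb,*c,h-.006,h+.008,20)
    print("scene",n,uv,len(P),np.median(P[:,2]),P.mean(0),np.ptp(P[:,:2],axis=0),p2z(b,uv,h)[0])
print("table z",np.nanmedian(C[200:300,170:260,2]))
# tray
print("posts",p2z(a,[(162,180),(149,300)],.022),p2z(a,[(72,174),(57,292)],.022))
im=cv2.resize(a["image"][150:330,40:180],None,fx=4,fy=4,interpolation=cv2.INTER_CUBIC)
im=np.clip(im*1.6,0,255).astype(np.uint8)
cv2.imwrite("pics/tray.png",cv2.resize(im,None,fx=.8,fy=.8)[:,:,::-1])
E
```

```text
w1 uv [np.float64(341.7027972027972), np.float64(233.82517482517483)] n 286 med z 0.01780303607150982 mean [ 0.5567 -0.2052  0.0178] ext [0.0303 0.0305] ray [ 0.5566 -0.2052  0.018 ]
w2 uv [np.float64(303.44718309859155), np.float64(265.91901408450707)] n 284 med z 0.01808123361721384 mean [ 0.5029 -0.1415  0.0181] ext [0.0298 0.0315] ray [ 0.5029 -0.1415  0.018 ]
w3 uv [np.float64(278.3013698630137), np.float64(306.8082191780822)] n 292 med z 0.01821979738345239 mean [ 0.4356 -0.1003  0.0181] ext [0.031  0.0297] ray [ 0.4356 -0.1003  0.018 ]
bob uv [np.float64(308.5023255813953), np.float64(191.60930232558138)] n 215 med z 0.039631715312875695 mean [ 0.6243 -0.1486  0.0396] ext [0.0265 0.0247] ray [ 0.6242 -0.1485  0.04  ]
jar uv [np.float64(425.41620111731845), np.float64(265.0977653631285)] n 358 med z 0.059623703292828 mean [ 0.5056 -0.3327  0.0596] ext [0.0316 0.0338] ray [ 0.5055 -0.3326  0.06  ]
block uv [np.float64(223.20855614973263), np.float64(140.7310924369748)] n 1309 med z 0.04447076623822574 mean [ 0.7072 -0.0077  0.0444] ext [0.0587 0.0783] ray [ 0.707  -0.0078  0.045
[... 250 characters left out ...]
315299138095 [ 0.5068 -0.1442  0.019 ] [0.0318 0.0313] [ 0.506  -0.1436  0.018 ]
scene w [np.float64(233.75), np.float64(251.0480769230769)] 208 0.019344635147697596 [ 0.5607 -0.2076  0.0189] [0.0323 0.032 ] [ 0.5601 -0.2071  0.018 ]
scene bob [np.float64(280.28187919463085), np.float64(244.1275167785235)] 149 0.04134542954568281 [ 0.627  -0.1505  0.0411] [0.027  0.0279] [ 0.6263 -0.1498  0.04  ]
scene jar [np.float64(157.50190114068442), np.float64(260.4068441064639)] 263 0.06118498642883567 [ 0.5095 -0.3347  0.0607] [0.0344 0.032 ] [ 0.5089 -0.3344  0.06  ]
table z -4.164784131695329e-05
posts [[0.6448 0.0967 0.022 ]
 [0.4453 0.1121 0.022 ]] [[0.6541 0.2494 0.022 ]
 [0.4569 0.265  0.022 ]]
```

View pics/tray.png

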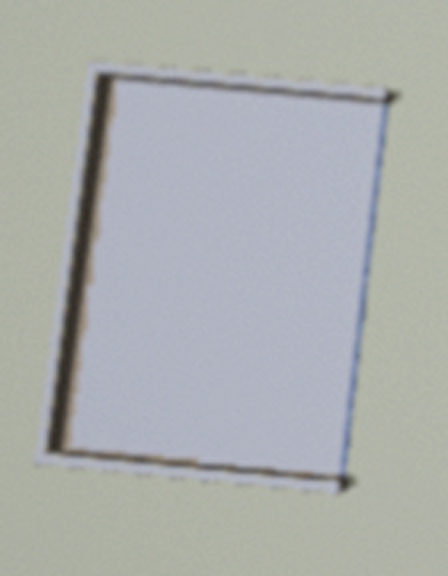

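```bash
python3 -m handwheel '[[2,4.5,0,0.09],[2,4.5,0,0.1],[2,4.5,0,0.1],[2,4.5,0,0.1],[2,4.5,0,0.1],[2,4.5,0,0.1],[2,4.5,0,0.1],[2,4.5,0,0.1],[2,4.5,0,0.1],[2,4.5,0,0.1],[2.3,4.7,0,0.08],[0,0,0,0],[0,0,0,0]]' 0.82 10
```

```text
t: 1.4
eef_pos: [0.4274, -0.1469, 0.4044]
ee_rot: [3.141, -0.0, -1.76]
force: [-1.1, -1.0, 0.2]
width: 0.0159
```

```bash
python3 -m handwheel '[[0,0,-3,0],[0,0,-4,0],[0,0,-4,0],[0,0,-4,0],[0,0,-3,0],[0,0,-2,0],[0,0,-1,0],[0,0,-0.7,0],[0,0,-0.4,0],[0,0,0,0],[0,0,0,0]]'
python3 - <<'E'
from h import *
grab("scene","s1");grab("top","t1")
E
```

```text
t: 2.5
eef_pos: [0.4274, -0.1482, 0.1844]
ee_rot: [-3.14, 0.0, -1.763]
force: [0.4, -0.5, -0.5]
width: 0.0158
```

View pics/s1.png

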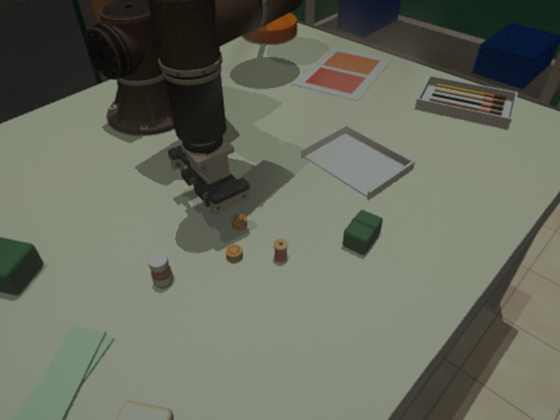

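View pics/t1.png

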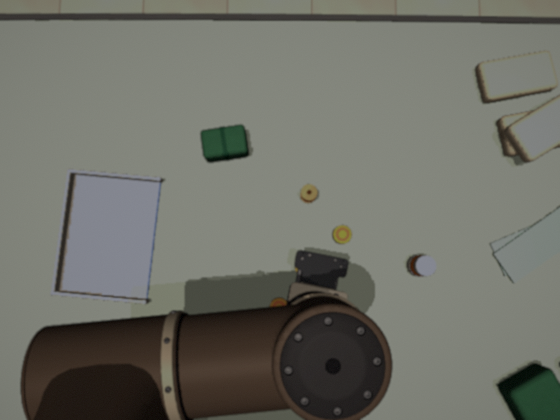

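```bash
python3 -m handwheel '[[0.1,0.5,0,0],[0.1,0.5,0,0],[0.1,0.5,0,0],[0.1,0.5,0,0],[0.1,0.5,0,0],[0.15,0.5,0,0],[0.2,0.6,0,0],[0.3,0.8,0,0],[0.36,1,0,0],[0.36,1,0,0],[0.36,1,0,0],[0.36,1,0,0],[0.36,1,0,0],[0.36,1,0,0],[0.36,1,0,0],[0.36,1,0,0],[0.2,0.6,0,0],[0.1,0.3,0,0],[0,0,0,0]]'
python3 - <<'E'
from h import *
grab("scene","s2");grab("top","t2")
E
```

```text
t: 4.5
eef_pos: [0.4706, -0.0147, 0.1837]
ee_rot: [-3.141, 0.0, -1.762]
force: [0.2, 0.4, 0.4]
width: 0.0158
```

View pics/s2.png

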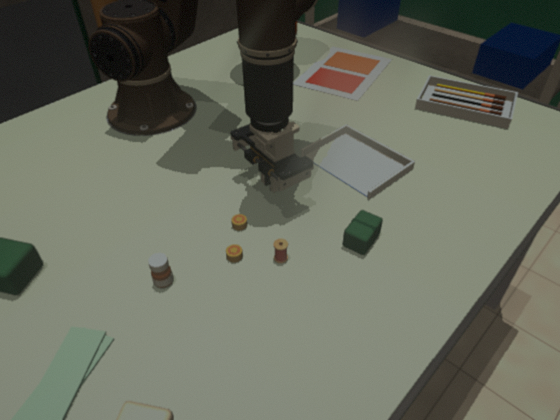

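View pics/t2.png

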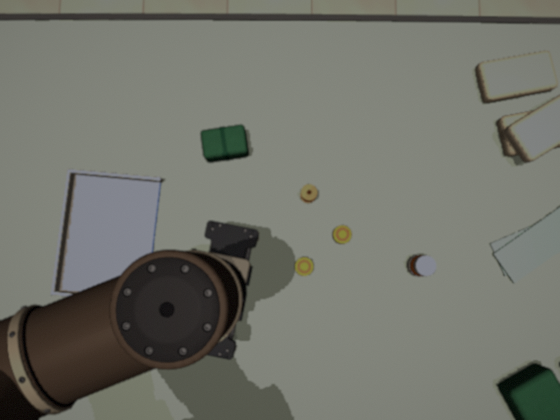

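```bash
python3 -m handwheel '[[0.1,0.3,0,0],[0.2,0.6,0,0],[0.4,1,0,0],[0.4,1,0,0],[0.4,1,0,0],[0.4,1,0,0],[0.4,1,0,0],[0.4,1,0,0],[0.3,1,0,0],[0,1,0,0],[0,1,0,0],[0,1,0,0],[0,1,0,0],[0,1,0,0],[0,1.2,0,0],[0,1.2,0,0],[0,1.2,0,0],[0,1.2,0,0],[0,0.8,0,0],[0,0.4,0,0]]'
python3 - <<'E'
from h import *
grab("scene","s3");grab("top","t3")
E
```

```text
t: 6.6
eef_pos: [0.5004, 0.1749, 0.1837]
ee_rot: [-3.141, 0.0, -1.762]
force: [-0.4, -1.3, 0.2]
width: 0.0156
```

View pics/s3.png

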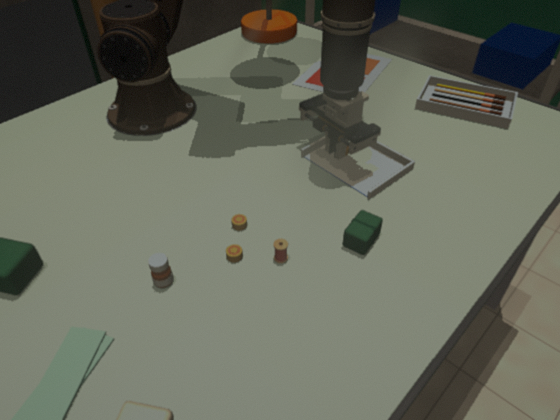

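```bash
python3 -m handwheel '[[0,-0.5,0,0],[0,-1.5,0,0],[0,-2,0,0],[0,-1,3,0],[0,-1,3,0],[0,-4,0,0.034],[0,-4,0,0.035],[0,-4,0,0.035],[0,-4,0,0],[0,-4,0,0],[0,-4,0,0],[0,-4,0,0],[0,-2.2,0,0],[0,0,0,0],[0,0,0,0],[0,0,0,0]]'
python3 - <<'E'
from h import *
grab("scene","s4")
f=grab("top","t4")
E
```

```text
t: 8.3
eef_pos: [0.4998, -0.1883, 0.2436]
ee_rot: [3.141, 0.0, -1.659]
force: [-0.4, 0.1, 0.4]
width: 0.016
```

View pics/t4.png

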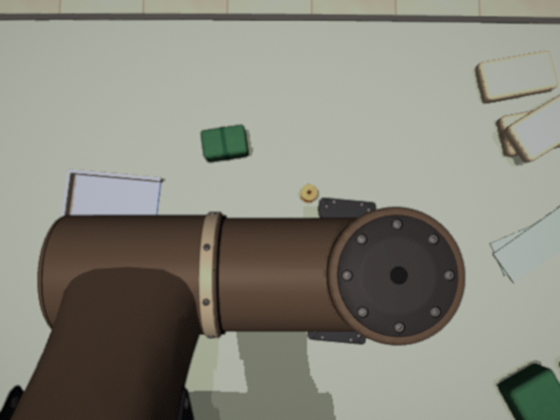

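View pics/s4.png

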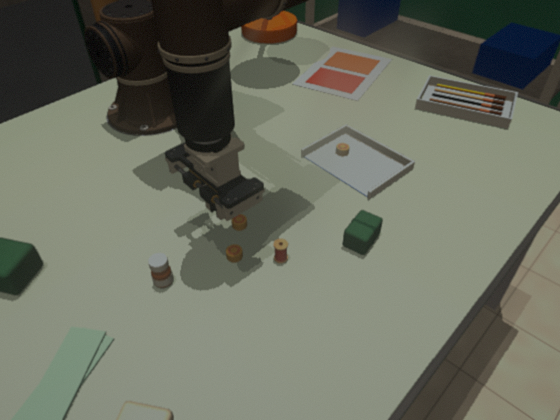

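The first weight is in the tray, at scene pixel (343,149), and w2 and w1 haven't moved. I'll lower behind w2.

```bash
python3 -m handwheel '[[0,0,-2,0],[0,0,-2,0],[0,0,-1.2,0],[0,0,-0.7,0],[0,0,0,0],[0,0.5,0,0],[0,0.5,0,0],[0.05,0.5,0,0],[0.05,0.5,0,0],[0.05,0.5,0,0],[0.05,0.6,0,0],[0.1,0.8,0,0],[0.1,1,0,0],[0.1,1,0,0],[0.1,1,0,0],[0.1,1,0,0],[0.1,1,0,0],[0.1,1,0,0],[0.1,0.7,0,0],[0,0.4,0,0]]'
python3 - <<'E'
from h import *
grab("scene","s5");grab("top","t5")
E
```

```text
t: 10.4
eef_pos: [0.5106, -0.0773, 0.1847]
ee_rot: [-3.141, 0.0, -1.658]
force: [0.4, -1.6, 1.6]
width: 0.0156
```

View pics/s5.png

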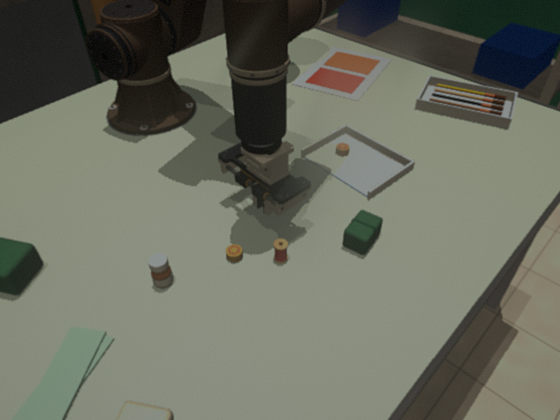

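```bash
python3 -m handwheel '[[0,0.4,0,0],[0.1,0.8,0,0],[0.1,1.1,0,0],[0.1,1.1,0,0],[0.1,1.2,0,0],[0.1,1.2,0,0],[0.1,1.2,0,0],[0.1,1.2,0,0],[0.1,1.2,0,0],[0.1,1.2,0,0],[0.1,1.2,0,0],[0.1,1.2,0,0],[0.1,1.2,0,0],[0.1,1.2,0,0],[0.1,1.2,0,0],[0.1,1.2,0,0],[0.1,0.9,0,0],[0,0.6,0,0],[0,0.3,0,0],[0,0,0,0]]'
python3 -m handwheel '[[0,-0.5,0,0],[0,-1.5,0,0],[0,-2,0,0],[0,-1,3,0],[0,-1,3,0],[0,-4,0,0],[0,-4,0,0],[0,0,0,0]]'
python3 - <<'E'
from h import *
grab("scene","s6");grab("top","t6")
E
```

```text
t: 12.5
eef_pos: [0.5264, 0.1182, 0.1847]
ee_rot: [-3.142, 0.0, -1.658]
force: [0.7, -0.6, -1.0]
width: 0.0157
t: 13.3
eef_pos: [0.5252, -0.0267, 0.2448]
ee_rot: [3.141, -0.0, -1.663]
force: [-0.8, 0.8, -0.3]
width: 0.016
```

View pics/s6.png

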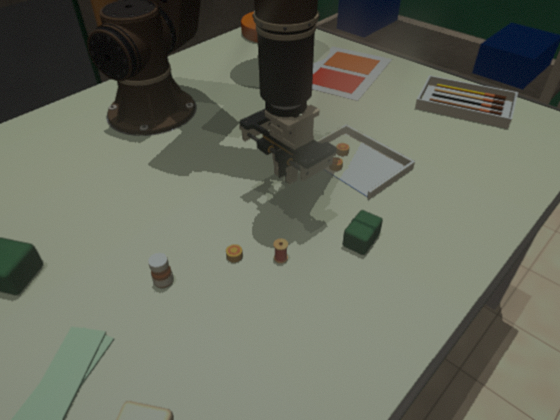

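```bash
python3 -m handwheel '[[0.5,-3.5,0,0],[0.5,-4,0,0],[0.5,-4,0,0],[0.5,-4,0,0],[0.5,-4,0,0],[0.4,-2.9,0,0],[0,0,0,0],[0,0,0,0],[0,0,-2,0],[0,0,-2,0],[0,0,-1.2,0],[0,0,-0.8,0],[0,0,0,0],[0,0,0,0]]'
python3 - <<'E'
from h import *
grab("scene","s7");grab("top","t7")
E
```

```text
t: 14.8
eef_pos: [0.5558, -0.2459, 0.1851]
ee_rot: [-3.141, -0.0, -1.658]
force: [-0.3, 1.0, 0.3]
width: 0.0157
```

View pics/s7.png

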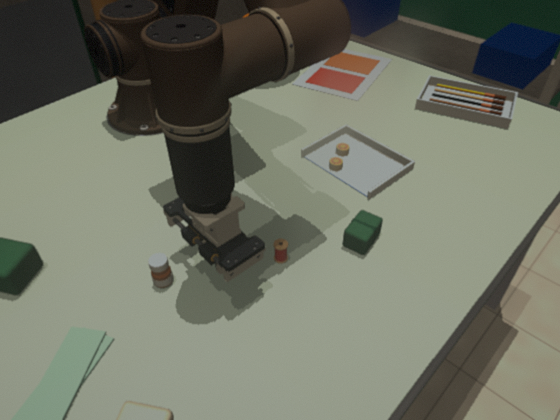

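```bash
python3 -m handwheel '[[0,0.4,0,0],[0.05,0.5,0,0],[0.05,0.5,0,0],[0.05,0.5,0,0],[0.05,0.5,0,0],[0.05,0.6,0,0],[0.05,0.8,0,0],[0.1,1,0,0],[0.1,1,0,0],[0.1,1,0,0],[0.1,1,0,0],[0.1,1,0,0],[0.1,1,0,0],[0.1,1.1,0,0],[0.1,1.2,0,0],[0.1,1.2,0,0],[0.1,1,0,0],[0.1,0.7,0,0],[0,0.4,0,0],[0,0,0,0]]'
python3 - <<'E'
from h import *
grab("scene","s8");grab("top","t8")
E
```

```text
t: 16.9
eef_pos: [0.5694, -0.0916, 0.1846]
ee_rot: [-3.142, 0.0, -1.658]
force: [-0.6, -0.1, -1.0]
width: 0.0158
```

View pics/s8.png

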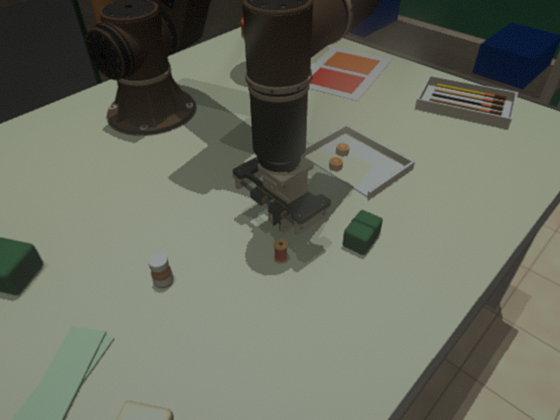

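The bobbin hasn't moved, at scene pixel (281,250). I'll continue to TCP y of about 0.12.

```bash
python3 -m handwheel '[[0,0.4,0,0],[0.1,0.8,0,0],[0.1,1.1,0,0],[0.1,1.2,0,0],[0.1,1.2,0,0],[0.1,1.2,0,0],[0.1,1.2,0,0],[0.1,1.2,0,0],[0.1,1.2,0,0],[0.1,1.2,0,0],[0.1,1.2,0,0],[0.1,1.2,0,0],[0.1,1.2,0,0],[0.1,1.2,0,0],[0.1,1.2,0,0],[0.1,1.2,0,0],[0.1,1.2,0,0],[0.1,0.9,0,0],[0,0.5,0,0],[0,0.3,0,0]]'
python3 -m handwheel '[[0,0,0,0],[0,-0.5,0,0],[0,-1.5,0,0],[0,-2,0,0],[0,-1,3,0],[0,-1,4,0],[0,-4,4,0],[0,-4,0,0],[0,-4,0,0],[0,-4,0,0],[0,-4,0,0],[0,-4,0,0],[0,-4,0,0],[0,-4,0,0],[0,-4,0,0],[0,0,0,0],[0,0,0,0]]'
python3 - <<'E'
from h import *
grab("scene","s9");grab("top","t9")
E
```

```text
t: 19.0
eef_pos: [0.5864, 0.1164, 0.1846]
ee_rot: [3.142, -0.0, -1.658]
force: [-0.6, -1.2, -0.4]
width: 0.0155
t: 20.7
eef_pos: [0.5851, -0.3016, 0.2895]
ee_rot: [3.141, 0.0, -1.662]
force: [-0.9, 1.0, 0.6]
width: 0.0159
```

View pics/s9.png

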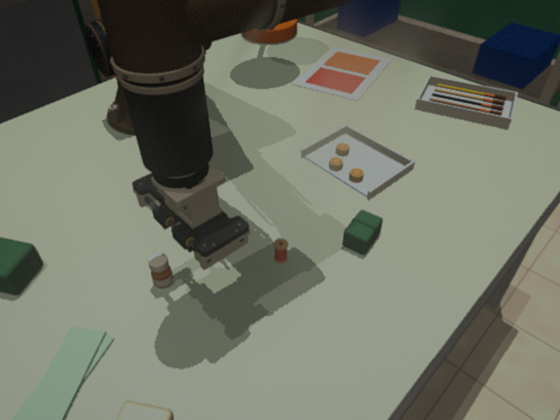

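View pics/t9.png

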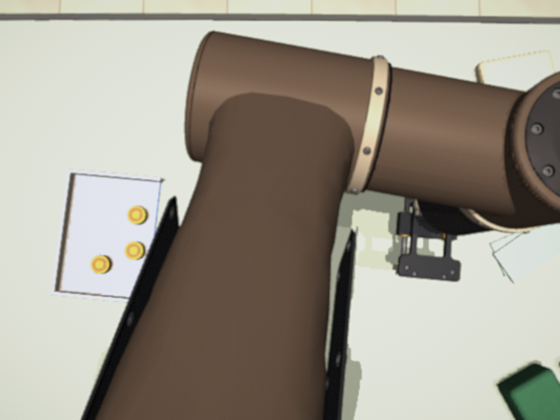

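All three weights are in the tray. In the top view they're at (137,214), (134,250) and (101,264). Next I'll check how far past the mouth each one is, and the bystanders.

```bash
python3 - <<'E'
from h import *
import pickle
a0,b0=pickle.load(open("f0.pkl","rb"))
np.set_printoptions(precision=4,suppress=True)
a=arm.grab_frame("top");b=arm.grab_frame("scene")
o=np.array([.545,.1044]);ex=np.array([.077,.997]);ey=np.array([-.997,.077])
C=cloud(a)
for c in [(137,214),(134,250),(101,264)]:
    w=C[c[1]-13:c[1]+14,c[0]-13:c[0]+14].reshape(-1,3); P=w[(w[:,2]>.013)&(w[:,2]<.024)]
    P=P[np.linalg.norm(P[:,:2]-np.median(P[:,:2],axis=0),axis=1)<.02]
    p=P.mean(0);d=p[:2]-o; print(len(P),p,"z range",P[:,2].min(),P[:,2].max(),"tray x,y",d@ex,d@ey)
for n,c,h,r in [("bob",(281,243),.04,18),("jar",(159,260),.06,20),("block",(363,228),.045,28)]:
    out=[]
    for f in (b0,b):
        Cb=cloud(f)[c[1]-r:c[1]+r,c[0]-r:c[0]+r].reshape(-1,3)
        P=Cb[(abs(Cb[:,2]-h)<.008)]; out.append(P.mean(0))
    print(n,out)
E
```

```text
286 [0.5873 0.1388 0.018 ] z range 0.013182231913339379 0.02323996765657714 tray x,y 0.03754395879887932 -0.039517191564921714
295 [0.5272 0.1408 0.018 ] z range 0.01337512754785177 0.02297224174959292 tray x,y 0.03496563017810615 0.020502851746803812
302 [0.5035 0.1972 0.018 ] z range 0.01304640171497174 0.021909284602805557 tray x,y 0.08928305046587326 0.04851015477347869
bob [array([ 0.6272, -0.1506,  0.0408]), array([ 0.6272, -0.1508,  0.0407])]
jar [array([ 0.51  , -0.335 ,  0.0603]), array([ 0.5101, -0.3349,  0.0603])]
block [array([ 0.713 , -0.0133,  0.0455]), array([ 0.7131, -0.0133,  0.0456])]
```

All the checks pass and the gripper is clear, so I'm handing in.

```bash
python3 -c "
from station import arm
print(arm.job_done())"
```

```text
the job is handed in; nothing more can be done
None
```

All three brass weights are inside the tray, and I handed the job in at about 21 s of the 61 s allowed. I swept them one at a time with the outside of the nearly closed fingers, tips about 6 mm above the glass. I backed the fingers away from each weight before lifting them.

| Weight (by starting place) | Distance past the mouth | Tray y |
|---|---|---|
| Nearest the robot | 89 mm | +49 mm |
| Middle | 35 mm | +21 mm |
| Farthest from the robot | 38 mm | -40 mm |

- **Standing flat:** the average top height of each weight is 18.0 mm, which matches a weight standing flat.
- **Bobbin, block and jar:** each is within about 0.3 mm of where it stood.
- **Force:** the wrist readings I took, at the end of each move, stayed within about 2.5 N. I did not measure finger contact force directly.
- **Clear of everything:** the arm was raised, with the fingertips about 11 cm above the glass.

No check failed. The two cameras disagreed by 2–4 mm on positions, roughly their stated calibration error, and that is small against the margins above.

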